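Tap a bearing cup square into a spindle housing

TASK

Fit the brass bearing cup into the green spindle housing: press it straight into the mouth of the bore by hand, only about 9 mm deep, so that it grips and stands upright by itself, and let go; then take the red drift and tap the cup home with it, a little at a time on opposite sides of its rim, never letting it cock by more than about 8 degrees, until it sits square and fully home on the bottom of the bore. Drive it home with the drift, not with the fingers, then stand the drift back in its wooden stand, and leave the other things on the bench where they are.

Things in the scene. Friction and masses are not known exactly. Their poses are not given: they have to be found in the camera images.
- housing: Fixed green cast housing of a polishing spindle, bore upward: block 84 x 84 mm, 52 mm high, with a 12 mm high bolted foot to either side along its own x (136 mm over all). Origin: centre of the underside, on the bore axis; z up. In the middle of its top is a round blind bore 54 mm wide, 18 mm deep.
- mouth (a point): Centre of the bore's mouth, level with the housing's top (52 mm up). Sprung ribs inside grip the cup: it drops in about 5 mm, then rests on their slopes and would tip if pressed on one side; pushed straight (10 to 20 N) it passes them at about 8 mm. Deeper, it stays where left: pressed on one side of the rim (4 to 10 N) that side goes down and the other stays or rises a little.
- seat (a point): Centre of the flat bottom of the bore, 34 mm above the underside of the housing, 18 mm below the mouth; z up along the bore axis. Home, the cup's underside is at this point and 4 mm of the cup stand proud of the housing's top.
- cup: Loose brass bearing cup, a plain open ring 52 mm outside, 38 mm inside (wall 7 mm), 22 mm high, 0.16 kg, lying flat on the bench. Origin: on its axis at the underside; z along the axis, up. Either face may go down. To start it in the bore, grip it across the outside by its upper 12 mm only, so the fingertips stay clear of the housing.
- drift: Loose drift: a round rod 20 mm in diameter and 120 mm long, red with a white nylon tip at the lower end, 0.12 kg. Origin: centre of the lower (white) end face; z up along the rod. It starts upright in the stand with the lower 32 mm in the hole.
- stand: Fixed dark wooden block 60 x 60 x 38 mm with a round hole 24 mm wide and 32 mm deep in the middle of its top. Origin: centre of the underside, z up.
- stand_hole (a point): Centre of the bottom of the stand's hole, 6 mm above the bench; z up. The drift's lower end rests here.
- blower: Bystander: terracotta-coloured rubber dust blower bulb, 56 mm wide, 62 mm high. Origin: centre of the underside.
- dustcover: Bystander: teal-green dust cover with a clear dome, 72 mm wide, 44 mm high. Origin: centre of the underside.
- driver: Bystander: yellow-handled screwdriver, 150 mm long, lying on the bench. Origin: underside, mid length.

How it is judged:
By the outcome, as a careful person would: the job done as asked, in the order asked, and still so for the second after the job is handed in, with the robot touching nothing.
It also fails if it takes over 72 s, if anything falls off the work surface, if the arm or the gripper's body presses on something with over 40 N, if the wrist force passes 120 N, or if a joint passes its speed limit or range.

ROBOT

A 6-joint arm with a two-finger parallel gripper is mounted at the origin on the work surface. World frame = base frame: x ahead of the robot, y to its left, z up, the work surface at z = 0. Lengths are in mm, angles in rad, forces in N, time in s.
With the tool pointing down it reaches from about 350 to 975 mm from the base axis. Payload 17.4 kg.
Tool frame: the origin (TCP) lies where the fingers leave the gripper's body, on its centre line; the fingertips stand 73 mm ahead of it and the grasp point (between the pads) lies 54 mm ahead of it; z points along the fingers, y is the line along which they close (so a half turn about z gives the same grasp; the last joint's range is limited). The gripper opens to 85 mm and grips with 20 to 120 N. Pads are 22 mm wide; open, the fingers measure 114 mm over their backs; the gripper's body (76 mm by 85 mm) begins 54 mm behind the grasp point. The pads swing forward as they close: fully open they stand 13 mm farther back than shut.
Start: joints at [1.297, 0.116, 1.442, -0, 1.584, -0.038], TCP at [157.702, 656.326, 303.903] pointing down, gripper open.
Joint ranges: [-2.83, 2.83], [-0.83, 2.19], [0.07, 2.5], [-1.14, 4.28], [0.01, 3], [-2.97, 2.97]. Speed limits (rad/s): [1.89, 1.89, 2.22, 3.14, 3.14, 3.14].

INTERFACE

Orientations are given as a rotation vector (axis times angle).
In Python, from bench import observe, grab_frame, calibration, close_job gives the robot as it stands. The module is installed in compiled form; this text tells all that it offers.
- The arm moves only by the shell command python3 -m pendant 'ROWS' [FORCE]. ROWS is JSON, a list of rows, each an object with "linear": the shift along the world's x, y, z as a fraction of full scale, a list of three; "rotation": the turn, a rotation vector about the world's x, y, z as a fraction of full scale, a list of three; "gripper": the closure, from 0 (fully open) to 1 (shut). In form: [{"linear": [tx, ty, tz], "rotation": [rx, ry, rz], "gripper": gripper}, ...]. A call has 1 to 5 rows; each row is the pose to reach, as a shift and turn from the pose commanded when the call began; what a row does not reach only later rows make up. Full scale, the value 1, is 300 mm for a shift and 0.5 rad for a turn. A row lasts 1/8 s, in which the tool goes at most 62.5 mm and 10.7 degrees, less where a joint would pass 70% of its speed; a pose out of reach is approached as far as the arm can. A call with a number of a shift or a turn outside -1 to 1 is refused whole. A call with a gripper value outside its range is refused whole. The fingers move at their own pace and stop on an object; FORCE is the grip in N (left out, the last holds). Time passes only in rows, so rows that repeat a pose let the fingers close. It gives the time, the measured TCP pose, the force, the opening and the grip force at its end, in the units of the state.
- observe(): the state, without advancing time (a new reading comes with each control period).
- grab_frame(name): name is "scene" or "top" or "wrist"; returns the picture (384x512x3 uint8, blue, green, red); there is no depth.
- calibration(name): a dict with "intrinsics" (3x3 intrinsics, pixels), "eye" and "attitude" of the camera in the world. Camera axes: x right, y up, looking along -z (the intrinsics and any distortion apply to the point x, -y, -z); pixel columns grow to the right and rows downward; lengths in mm; the calibration is good to about 2 mm. A picture is of the moment at which its call begins: read the wrist's pose just before it. calibration takes no time and is no camera call; for the wrist camera it gives the pose at the moment of the call.
- close_job(): hands the job in; it is judged then, once.
The state is a dict: "clock": time; "q": joint angles; "dq": joint speeds; "tau": joint torques, N m; "position": TCP position; "orientation": TCP orientation; "wrist_force": force on the tool from outside, world axes, zero at the start; "wrist_torque": the same for the moment, N m; "finger_gap": finger opening in mm; "finger_force": force on a finger pad.
Only numpy, scipy, OpenCV 4.12 (cv2) and the standard library are available. Lean on these libraries where they do the work, as an engineer would, in place of code of your own. Each camera call takes 0.05 s, during which the arm holds its last target. There are 200 camera calls.

## Working session

There is one attempt and no reset: what is moved stays moved. The work goes in short steps, Python scripts to look and compute and a shell command to move; the robot and the scene stay as the last step left them, time stands still between calls to the robot, and variables do not carry over. Pictures are saved under pics/ and viewed, at most 10 in all, crops included, and the job is handed in when it is done.

```bash
mkdir -p pics
python3 - <<'E'
from bench import *
import cv2
s=observe();print({k:s[k] for k in("clock","position","orientation","finger_gap")})
for n in("top","scene"):
    c=calibration(n);print(n,c)
    cv2.imwrite(f"pics/{n}0.png",grab_frame(n))
E
```

```text
{'clock': 0.0, 'position': array([157.66316219, 656.21538341, 303.14890586]), 'orientation': array([-3.69475264e-01, -3.11961498e+00,  1.77795305e-03]), 'finger_gap': 85.21835459496829}
top {'intrinsics': array([[371.46547197,   0.        , 255.9126807 ],
       [  0.        , 371.46547197, 193.51196713],
       [  0.        ,   0.        ,   1.        ]]), 'eye': array([543.3960024 ,  -3.1682685 , 855.27822288]), 'attitude': array([ 0.06655148, -0.0360442 , -1.54466736])}
scene {'intrinsics': array([[480.6601361 ,   0.        , 251.36434626],
       [  0.        , 480.6601361 , 196.45428292],
       [  0.        ,   0.        ,   1.        ]]), 'eye': array([1087.12088602, -712.65981316,  842.74883616]), 'attitude': array([0.81351682, 0.25012557, 0.59799231])}
```

View pics/top0.png

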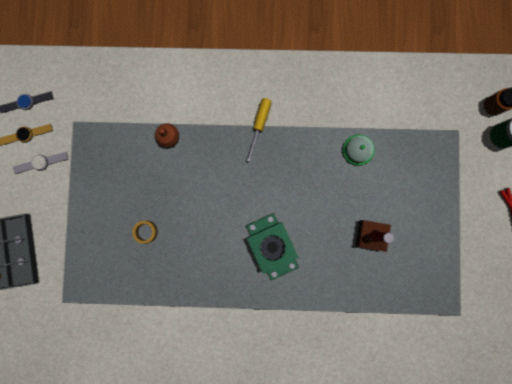

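View pics/scene0.png

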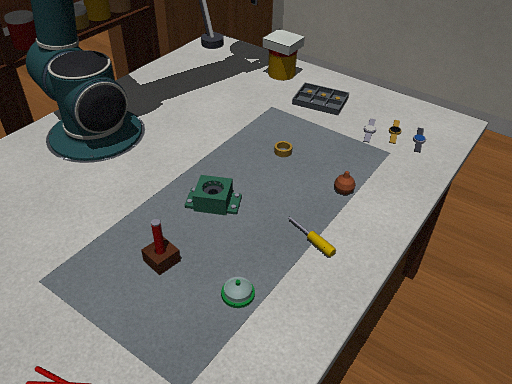

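The top view shows the cup at about (144,232), the housing bore at (273,247), the stand at (374,236) with the drift's top at (388,238), and the bystanders along the far side. Next I'll write helpers and get rough positions.

```bash
cat > h.py <<'E'
from bench import *
import cv2, numpy as np
from scipy.spatial.transform import Rotation as R
def ray(c,uv):
    K=c["intrinsics"];p=np.linalg.solve(K,[uv[0],uv[1],1.]);d=R.from_rotvec(c["attitude"]).apply([p[0],-p[1],-p[2]])
    return c["eye"],d
def back(c,uv,z):
    e,d=ray(c,uv);return e+d*(z-e[2])/d[2]
def proj(c,P):
    p=R.from_rotvec(c["attitude"]).inv().apply(np.atleast_2d(P)-c["eye"]);p=p*[1,-1,-1]
    q=p@c["intrinsics"].T;return q[:,:2]/q[:,2:]
def snap(name):
    c=calibration(name);return c,grab_frame(name)
def st():
    s=observe();Rm=R.from_rotvec(s["orientation"]).as_matrix()
    print("t %.2f pos %s zax %s yax %s gap %.1f ff %.1f F %s T %s"%(s["clock"],s["position"].round(1),Rm[:,2].round(3),Rm[:,1].round(3),s["finger_gap"],s["finger_force"],s["wrist_force"].round(1),np.round(s["wrist_torque"],2)))
E
python3 - <<'E'
from h import *
c=calibration("top")
print("cup",back(c,(144,232),22),"bore",back(c,(273,247),52),"drift top",back(c,(388,238),126),"stand",back(c,(374,236),38))
for p in((262,222),(284,270)):print("hous",back(c,p,12))
for p in((362,222),(390,222),(388,251),(359,248)):print("st",back(c,p,38))
st();w=calibration("wrist");print(w);o=observe();Rm=R.from_rotvec(o["orientation"]).as_matrix()
print("cam in tool",Rm.T@(w["eye"]-o["position"]),Rm.T@R.from_rotvec(w["attitude"]).as_matrix())
E
```

```text
cup [505.04252731 262.83058662  22.        ] bore [481.87542224 -26.47077112  52.        ] drift top [ 511.0046176  -246.74935353  126.        ] stand [ 510.60481    -245.87083137   38.        ]
hous [534.28558286  -1.46523911  12.        ]
hous [428.31420593 -53.44637078  12.        ]
st [ 540.30279374 -219.67632959   38.        ]
st [ 541.89874363 -280.37208764   38.        ]
st [ 479.05391842 -276.22191472   38.        ]
st [ 483.78716666 -213.61028106   38.        ]
t 0.10 pos [157.7 656.2 303.2] zax [-0.    -0.001 -1.   ] yax [ 0.234  0.972 -0.001] gap 85.3 ff 0.0 F [-0.1  1.1  0.1] T [0.03 0.03 0.02]
{'intrinsics': array([[277.41826763,   0.        , 254.18298327],
       [  0.        , 277.41826763, 188.84059601],
       [  0.        ,   0.        ,   1.        ]]), 'eye': array([ 90.07955828, 671.96938325, 373.48693638]), 'attitude': array([-0.23401384, -0.18241905,  1.32577414])}
cam in tool [ 69.3995446   -0.55904747 -70.25127842] [[-4.63494396e-04  9.62333532e-01  2.71871215e-01]
 [ 9.99999815e-01  3.38691898e-04  5.05973903e-04]
 [ 3.94835076e-04  2.71871399e-01 -9.62333511e-01]]
```

```bash
python3 -m pendant '[{"linear":[0.5,-0.5,0],"rotation":[0,0,0.236],"gripper":0},{"linear":[0.5,-0.6,0],"rotation":[0,0,0.472],"gripper":0},{"linear":[0.7,-0.8,-0.1],"rotation":[0,0,0.472],"gripper":0},{"linear":[0.9,-1,-0.2],"rotation":[0,0,0.472],"gripper":0},{"linear":[1,-1,-0.25],"rotation":[0,0,0.472],"gripper":0}]'; python3 -c "from h import *;st()"
```

```text
clock: 0.72
position: [368.7, 430.9, 262.7]
orientation: [-0.001, 3.141, 0.001]
wrist_force: [-0.6, 0.5, -0.2]
finger_gap: 85.7
finger_force: 0.0
t 0.72 pos [368.7 430.9 262.7] zax [ 0.001  0.001 -1.   ] yax [-0.     1.     0.001] gap 85.7 ff 0.0 F [-0.6  0.5 -0.2] T [ 0.06 -0.08 -0.01]
```

```bash
python3 -m pendant '[{"linear":[0.4,-0.5,-0.12],"rotation":[0,0,0],"gripper":0},{"linear":[0.4,-0.5,-0.12],"rotation":[0,0,0],"gripper":0},{"linear":[0.4,-0.5,-0.12],"rotation":[0,0,0],"gripper":0},{"linear":[0.4,-0.5,-0.12],"rotation":[0,0,0],"gripper":0},{"linear":[0.4,-0.5,-0.12],"rotation":[0,0,0],"gripper":0}]'
python3 - <<'E'
from h import *
st();c,f=snap("wrist");cv2.imwrite("pics/w1.png",f)
h=cv2.cvtColor(f,cv2.COLOR_BGR2HSV);m=cv2.inRange(h,(12,90,50),(35,255,255))
n,l,s,ce=cv2.connectedComponentsWithStats(m)
for i in range(1,n):
    if s[i,4]>80:print(s[i],ce[i])
print(back(c,(254,190),22))
E
```

```text
clock: 1.35
position: [487.9, 282.3, 226.7]
orientation: [-0.002, -3.141, 0.0]
wrist_force: [0.1, -0.9, 0.9]
finger_gap: 85.5
finger_force: 0.0
t 1.35 pos [487.9 282.3 226.7] zax [-0.001 -0.    -1.   ] yax [ 0.001  1.    -0.   ] gap 85.5 ff 0.0 F [ 0.1 -0.9  0.9] T [-0.02 -0.   -0.02]
[ 212  170   50   52 1252] [236.46884984 196.50079872]
[416 354  25  15 257] [427.0233463  361.05836576]
[497.09745402 281.58684812  22.        ]
```

View pics/w1.png

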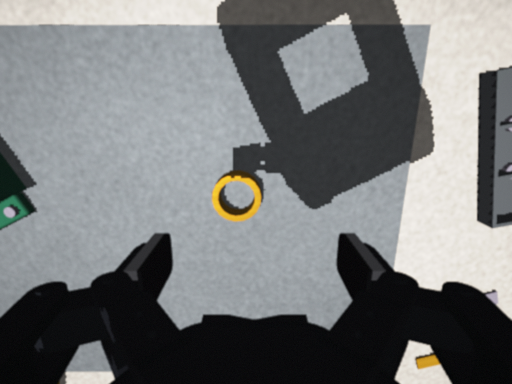

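The wrist view shows the cup's bright top face centred near (237,196), lit and clear. I'll fit its outline.

```bash
cat >> h.py <<'E'
def ringfit(c,f,z,lo=(12,150,150),hi=(35,255,255),guess=None):
    h=cv2.cvtColor(f,cv2.COLOR_BGR2HSV);m=cv2.inRange(h,lo,hi)
    n,l,s,ce=cv2.connectedComponentsWithStats(m);i=1+np.argmax(s[1:,4])
    P=max(cv2.findContours((l==i).astype(np.uint8),cv2.RETR_EXTERNAL,cv2.CHAIN_APPROX_NONE)[0],key=len)[:,0]
    W=np.array([back(c,p,z) for p in P.astype(float)])[:,:2]
    from scipy.optimize import least_squares
    r=least_squares(lambda v:np.hypot(*(W-v[:2]).T)-v[2],[*W.mean(0),26],loss="soft_l1");return r.x,len(P),s[i]
E
python3 - <<'E'
from h import *
st()
c,f=snap("wrist");print(ringfit(c,f,22))
c,f=snap("top");print(ringfit(c,f[:, :],22))
E
```

```text
t 1.40 pos [487.5 283.  226.9] zax [-0.  0. -1.] yax [-0.  1.  0.] gap 85.4 ff 0.0 F [-0.1  0.1  0.2] T [-0.   -0.04  0.02]
(array([505.69393041, 263.09614968,  24.67758597]), 133, array([212, 176,  49,  45, 765], dtype=int32))
(array([762.51981899, -60.8184218 ,  72.73911489]), 66, array([256,  99,  15,  30, 207], dtype=int32))
```

```bash
python3 -m pendant '[{"linear":[0.06,-0.067,-0.09],"rotation":[0,0,0],"gripper":0},{"linear":[0.06,-0.067,-0.09],"rotation":[0,0,0],"gripper":0},{"linear":[0.06,-0.067,-0.09],"rotation":[0,0,0],"gripper":0}]'|head -2
python3 - <<'E'
from h import *
for k in range(2):
    st();c,f=snap("wrist");print(ringfit(c,f,22))
E
python3 -m pendant '[{"linear":[-0.02,-0.2,0.1],"rotation":[0,0,0],"gripper":0},{"linear":[-0.03,-0.4,0.1],"rotation":[0,0,0],"gripper":0},{"linear":[-0.06,-0.6,0.1],"rotation":[0,0,0],"gripper":0},{"linear":[-0.08,-0.8,0.1],"rotation":[0,0,0],"gripper":0},{"linear":[-0.08,-0.965,0.1],"rotation":[0,0,0],"gripper":0}]' >/dev/null
python3 -m pendant '[{"linear":[0,0,0],"rotation":[0,0,0],"gripper":0},{"linear":[0,0,0],"rotation":[0,0,0],"gripper":0},{"linear":[0,0,0],"rotation":[0,0,0],"gripper":0}]' >/dev/null
python3 - <<'E'
from h import *
st();c,f=snap("wrist");cv2.imwrite("pics/w2.png",cv2.resize(f[90:290,130:380],None,fx=3,fy=3,interpolation=0));np.save("bore.npy",f);import pickle;pickle.dump(c,open("bore.pkl","wb"))
print(proj(c,[481.9,-26.5,52]))
E
```

```text
clock: 1.88
position: [505.4, 263.4, 200.6]
t 1.88 pos [505.4 263.4 200.6] zax [ 0.  0. -1.] yax [-0.001  1.     0.   ] gap 85.2 ff 0.0 F [1.1 0.1 0.8] T [ 0.04 -0.01 -0.01]
(array([507.51087746, 261.9338365 ,  21.83580989]), 132, array([228, 185,  51,  29, 451], dtype=int32))
t 1.93 pos [505.5 263.4 200.9] zax [ 0.001  0.001 -1.   ] yax [-0.001  1.     0.001] gap 85.3 ff 0.0 F [0.7 0.6 0.3] T [-0.02  0.01 -0.01]
(array([507.52734075, 261.99639397,  21.87627352]), 133, array([228, 185,  51,  29, 445], dtype=int32))
t 2.98 pos [481.9 -25.9 230.1] zax [ 0.  0. -1.] yax [-0.002  1.     0.   ] gap 85.2 ff 0.0 F [0.3 0.1 0.4] T [ 0.01  0.06 -0.  ]
[[254.14724207 188.12691745]]
```

View pics/w2.png

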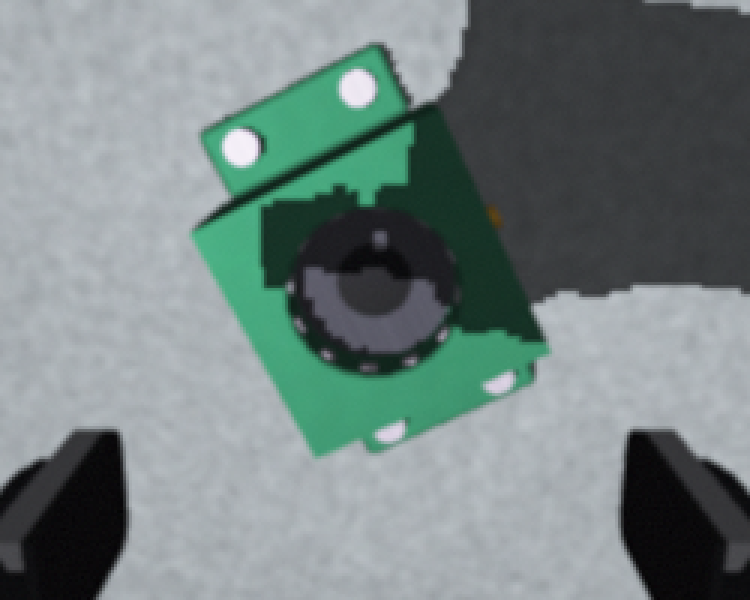

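The bore's mouth is centred at about (254,187) in the full frame, with the housing rotated about 25°. I'll fit its edge radially against the green.

```bash
cat >> h.py <<'E'
def radial(c,f,ctr,z,mask,r0,r1,inward=False):
    """walk along world radii in plane z; edge = last/first change of mask; robust circle fit"""
    from scipy.optimize import least_squares
    m=cv2.GaussianBlur(mask.astype(np.float32),(0,0),.6);P=[]
    for a in np.arange(0,2*np.pi,np.pi/60):
        r=np.arange(r0,r1,.1);X=np.c_[ctr[0]+r*np.cos(a),ctr[1]+r*np.sin(a),0*r+z];uv=proj(c,X).astype(np.float32)
        v=cv2.remap(m,uv[:,:1].copy(),uv[:,1:].copy(),1)[:,0]
        k=np.where(v>.5)[0]
        if len(k): k=k[-1] if inward else k[0]; P.append(X[k,:2])
    P=np.array(P);r=least_squares(lambda v:np.hypot(*(P-v[:2]).T)-v[2],[*ctr[:2],26],loss="soft_l1",f_scale=.4)
    return r.x.round(2),np.median(abs(r.fun)).round(2),len(P)
E
python3 - <<'E'
from h import *
import pickle
c=pickle.load(open("bore.pkl","rb"));f=np.load("bore.npy")
h=cv2.cvtColor(f,cv2.COLOR_BGR2HSV);m=cv2.inRange(h,(65,90,20),(95,255,255))>0
ct=back(c,(254.3,187.3),52);print(ct)
print(radial(c,f,ct,52,m,20,34))
# mat of block top: quad from convex green
e=[back(c,(130+x/3,90+y/3),52)[:2].round(1) for x,y in((193,232),(437,103),(548,350),(318,457))];print(e,np.mean(e,0))
E
python3 -m pendant '[{"linear":[0.01,0.2,0],"rotation":[0,0,0],"gripper":0},{"linear":[0.02,0.4,0],"rotation":[0,0,0],"gripper":0},{"linear":[0.03,0.6,0],"rotation":[0,0,0],"gripper":0},{"linear":[0.04,0.8,0],"rotation":[0,0,0],"gripper":0},{"linear":[0.08,0.965,0],"rotation":[0,0,0],"gripper":0}]' >/dev/null
python3 -m pendant '[{"linear":[0,0,-0.1],"rotation":[0,0,0],"gripper":0},{"linear":[0,0,-0.1],"rotation":[0,0,0],"gripper":0},{"linear":[0,0,-0.1],"rotation":[0,0,0],"gripper":0}]' >/dev/null
python3 - <<'E'
from h import *
st();c,f=snap("wrist");h=cv2.cvtColor(f,cv2.COLOR_BGR2HSV)
cv2.imwrite("pics/w3.png",cv2.resize(f[150:240,200:310],None,fx=7,fy=7,interpolation=0))
for v in(20,60,100): print(radial(c,f,(505.7,263.1),22,cv2.inRange(h,(10,110,v),(38,255,255))>0,15,34,True))
E
```

```text
[481.10222335 -26.35915865  52.        ]
(array([478.19, -26.21,  24.79]), np.float64(0.66), 120)
[array([462.3, -81. ]), array([424. ,  -7.8]), array([500.1,  29. ]), array([537.3, -44.3])] [480.925 -26.025]
t 4.03 pos [505.8 262.6 200.8] zax [ 0.  0. -1.] yax [-0.  1.  0.] gap 85.7 ff 0.0 F [0.3 0.1 0.3] T [-0.01  0.04  0.05]
(array([504.56, 262.82,  26.19]), np.float64(0.56), 120)
(array([505.03, 262.9 ,  25.88]), np.float64(0.33), 120)
(array([506.31, 262.63,  25.  ]), np.float64(0.24), 60)
```

View pics/w3.png

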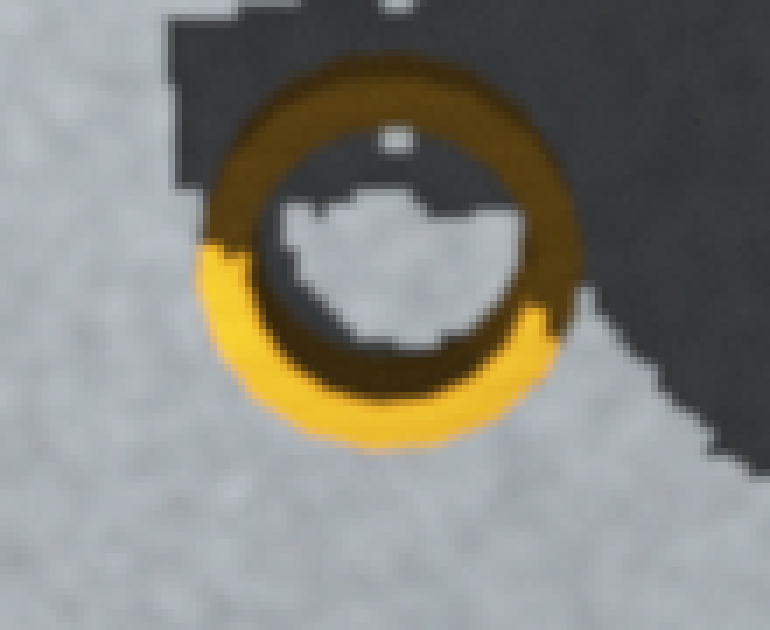

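The close crop shows the ring's top face centred at crop (390,261), i.e. full frame (255.7,187.3), with the bench side half in shadow. It agrees with the top camera, so I'll refine the bore and then descend to grip.

```bash
python3 - <<'E'
from h import *
import pickle
from scipy.optimize import least_squares
c=pickle.load(open("bore.pkl","rb"));f=np.load("bore.npy").astype(int)
g=(f[:,:,1]-f[:,:,2])  # green excess
m=cv2.GaussianBlur(g.astype(np.float32),(0,0),.6);P=[]
for a in np.arange(-np.pi,np.pi,np.pi/60):
    r=np.arange(18,36,.1);X=np.c_[481+r*np.cos(a),-26.2+r*np.sin(a),0*r+52];uv=proj(c,X).astype(np.float32)
    v=cv2.remap(m,uv[:,:1].copy(),uv[:,1:].copy(),1)[:,0]
    hi=np.median(v[r>30]);k=np.where(v>hi*.5)[0]
    # outermost crossing before rim
    b=np.where((v<hi*.5)&(r<31))[0]
    if len(b): P.append([*X[b[-1],:2],hi])
P=np.array(P);r=least_squares(lambda v:np.hypot(*(P[:,:2]-v[:2]).T)-v[2],[481,-26,27],loss="soft_l1",f_scale=.4)
print(r.x,np.median(abs(r.fun)),len(P));print((r.fun[::6]).round(1),P[::6,2].round())
w=calibration("wrist");print(back(w,(255.2,186.8),22),back(c,(253.8,186.8),52))
E
python3 -m pendant '[{"linear":[-0.002,0,-0.2],"rotation":[0,0,0],"gripper":0},{"linear":[-0.002,0,-0.33],"rotation":[0,0,0],"gripper":0},{"linear":[-0.002,0,-0.393],"rotation":[0,0,0],"gripper":0},{"linear":[-0.002,0,-0.393],"rotation":[0,0,0],"gripper":0},{"linear":[-0.002,0,-0.393],"rotation":[0,0,0],"gripper":0}]'; python3 -c "from h import *;st()"
```

```text
[481.07193258 -26.55809437  26.85600728] 0.17645549354164736 120
[ 0.8 -0.2 -0.2 -0.  -1.   0.1 -0.  -0.2  0.4 -0.   0.2 -0.2 -0.2  0.4
 -3.3  0.1 -0.7  0.1  0.1  0.1] [90. 29. 28. 28. 28. 95. 97. 95. 92. 91. 90. 88. 87. 89. 27. 27. 27. 27.
 28. 28.]
[505.16580272 262.90290527  22.        ] [480.62128827 -26.82402987  52.        ]
clock: 4.7
position: [506.1, 262.7, 84.1]
orientation: [0.0, 3.139, 0.002]
wrist_force: [0.4, -1.2, -0.1]
finger_gap: 85.1
finger_force: 0.0
t 4.70 pos [506.1 262.7  84.1] zax [ 0.002  0.001 -1.   ] yax [0.    1.    0.001] gap 85.1 ff 0.0 F [ 0.4 -1.2 -0.1] T [-0.02 -0.03  0.02]
```

```bash
python3 -m pendant '[{"linear":[-0.003,0,-0.003],"rotation":[0,0,0],"gripper":0.3},{"linear":[-0.003,0,-0.003],"rotation":[0,0,0],"gripper":1},{"linear":[-0.003,0,-0.003],"rotation":[0,0,0],"gripper":1},{"linear":[-0.003,0,-0.003],"rotation":[0,0,0],"gripper":1},{"linear":[-0.003,0,-0.003],"rotation":[0,0,0],"gripper":1}]' 90; python3 -m pendant '[{"linear":[0,0,0],"rotation":[0,0,0],"gripper":1},{"linear":[0,0,0],"rotation":[0,0,0],"gripper":1}]';python3 -c "from h import *;st()"
```

```text
clock: 5.32
position: [504.7, 262.7, 82.7]
orientation: [-0.0, 3.14, 0.001]
wrist_force: [-5.1, -1.7, 12.7]
finger_gap: 48.3
finger_force: 92.5
clock: 5.58
position: [504.7, 262.7, 82.7]
orientation: [-0.0, 3.14, 0.001]
wrist_force: [-5.3, -2.7, 13.4]
finger_gap: 48.6
finger_force: 92.5
t 5.58 pos [504.7 262.7  82.7] zax [ 0.001  0.001 -1.   ] yax [-0.     1.     0.001] gap 48.6 ff 92.5 F [-5.3 -2.7 13.4] T [-0.41  0.76 -0.  ]
```

Run:
```python
from h import *
c,f=snap("wrist");cv2.imwrite("pics/w4.png",cv2.resize(f[180:384,130:380],None,fx=3,fy=2.9,interpolation=1))
```

```text
(no output)
```

View pics/w4.png

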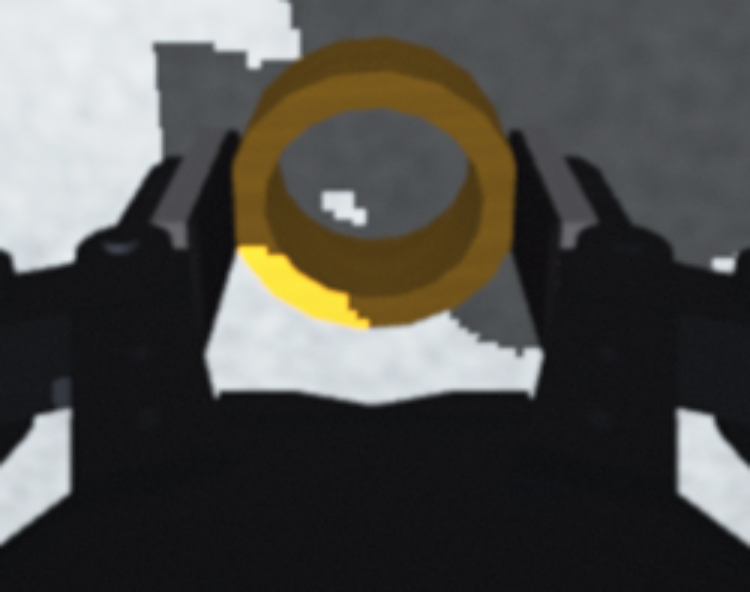

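The cup sits squarely between the pads, with its face centre at about crop (375,200). I'll lift and carry it over the bore.

```bash
python3 -m pendant '[{"linear":[0,0,0.15],"rotation":[0,0,0],"gripper":1},{"linear":[0,0,0.3],"rotation":[0,0,0],"gripper":1},{"linear":[0,0,0.3],"rotation":[0,0,0],"gripper":1}]' >/dev/null; python3 -c "from h import *;st()"; python3 -m pendant '[{"linear":[-0.016,-0.2,0],"rotation":[0,0,0],"gripper":1},{"linear":[-0.032,-0.4,0],"rotation":[0,0,0],"gripper":1},{"linear":[-0.048,-0.6,0],"rotation":[0,0,0],"gripper":1},{"linear":[-0.064,-0.8,0],"rotation":[0,0,0],"gripper":1},{"linear":[-0.08,-0.964,0],"rotation":[0,0,0],"gripper":1}]' >/dev/null;  python3 -m pendant '[{"linear":[0,0,-0.06],"rotation":[0,0,0],"gripper":1},{"linear":[0,0,-0.06],"rotation":[0,0,0],"gripper":1},{"linear":[0,0,-0.06],"rotation":[0,0,0],"gripper":1},{"linear":[0,0,-0.06],"rotation":[0,0,0],"gripper":1}]' >/dev/null;python3 - <<'E'
from h import *
st();c,f=snap("wrist");cv2.imwrite("pics/w5.png",cv2.resize(f[180:384,130:380],None,fx=3,fy=2.9,interpolation=1))
E
```

```text
t 6.00 pos [505.4 263.  175.1] zax [ 0.005  0.002 -1.   ] yax [-0.     1.     0.002] gap 48.3 ff 94.6 F [ 0.9 -0.5 -2.1] T [-0.04 -0.02  0.01]
t 7.12 pos [480.6 -25.9 153.4] zax [ 0.  0. -1.] yax [-0.002  1.     0.   ] gap 48.3 ff 94.7 F [-0.8 -0.9 -1. ] T [-0.03 -0.01 -0.06]
```

View pics/w5.png

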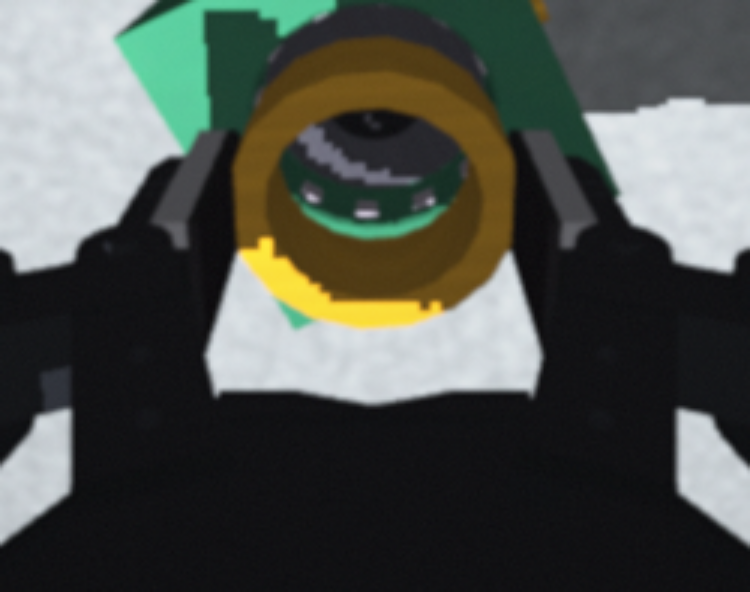

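The cup hangs level over the bore, in the same in-hand position as before. I'll lower it gently.

```bash
python3 -m pendant '[{"linear":[0.0003,-0.002,-0.03],"rotation":[0,0,0],"gripper":1},{"linear":[0.0003,-0.002,-0.053],"rotation":[0,0,0],"gripper":1},{"linear":[0.0003,-0.002,-0.06],"rotation":[0,0,0],"gripper":1},{"linear":[0.0003,-0.002,-0.067],"rotation":[0,0,0],"gripper":1},{"linear":[0.0003,-0.002,-0.072],"rotation":[0,0,0],"gripper":1}]' >/dev/null;python3 -c "from h import *;st()";python3 -m pendant '[{"linear":[0,0,-0.004],"rotation":[0,0,0],"gripper":1},{"linear":[0,0,-0.004],"rotation":[0,0,0],"gripper":1}]' >/dev/null;python3 -c "from h import *;st()"
```

```text
t 7.80 pos [480.5 -27.1 131.7] zax [ 0.     0.001 -1.   ] yax [-0.     1.     0.001] gap 48.3 ff 95.1 F [-1.8  6.3  2.5] T [ 1.04  0.32 -0.04]
t 8.05 pos [480.5 -27.  130.5] zax [ 0.     0.001 -1.   ] yax [-0.     1.     0.001] gap 48.4 ff 95.0 F [-0.8  5.6  0.6] T [1.   0.15 0.05]
```

```bash
python3 -m pendant '[{"linear":[0,0.002,-0.003],"rotation":[0,0,0],"gripper":1},{"linear":[0,0.002,-0.006],"rotation":[0,0,0],"gripper":1},{"linear":[0,0.002,-0.009],"rotation":[0,0,0],"gripper":1},{"linear":[0,0.002,-0.012],"rotation":[0,0,0],"gripper":1}]' >/dev/null;python3 -c "from h import *;st()";python3 -m pendant '[{"linear":[0,0,-0.002],"rotation":[0,0,0],"gripper":1},{"linear":[0,0,-0.004],"rotation":[0,0,0],"gripper":1},{"linear":[0,0,-0.004],"rotation":[0,0,0],"gripper":1}]' >/dev/null;python3 -c "from h import *;st()"
```

```text
t 8.55 pos [480.6 -26.7 127.1] zax [ 0.001  0.    -1.   ] yax [-0.  1.  0.] gap 48.3 ff 95.8 F [-3.9  4.4  9.2] T [0.75 0.53 0.02]
t 8.93 pos [480.5 -26.6 125.6] zax [ 0.  0. -1.] yax [-0.  1.  0.] gap 48.2 ff 95.2 F [-1.1  5.5  2.8] T [0.9  0.14 0.07]
```

```bash
python3 -m pendant '[{"linear":[0,0,0],"rotation":[0,0,0],"gripper":0.2},{"linear":[0,0,0],"rotation":[0,0,0],"gripper":0},{"linear":[0,0,0],"rotation":[0,0,0],"gripper":0},{"linear":[0,0,0.15],"rotation":[0,0,0],"gripper":0},{"linear":[0,0,0.35],"rotation":[0,0,0],"gripper":0}]' >/dev/null;python3 -m pendant '[{"linear":[0,0,0],"rotation":[0,0,0],"gripper":0},{"linear":[0,0,0],"rotation":[0,0,0],"gripper":0}]' >/dev/null;python3 - <<'E'
from h import *
st();c,f=snap("wrist");np.save("cup.npy",f);h=cv2.cvtColor(f,cv2.COLOR_BGR2HSV)
import pickle;pickle.dump(c,open("cup.pkl","wb"))
for v in(40,60,80): print(radial(c,f,(481,-26.6),65,cv2.inRange(h,(10,110,v),(38,255,255))>0,15,34,True))
cv2.imwrite("pics/w6.png",cv2.resize(f[140:240,200:310],None,fx=6,fy=6,interpolation=0))
E
```

```text
t 9.80 pos [480.3 -26.8 230.1] zax [ 0. -0. -1.] yax [-0.  1. -0.] gap 85.5 ff 0.0 F [-0.6 -0.1  0.1] T [ 0.01 -0.03 -0.1 ]
(array([480.36, -26.79,  26.59]), np.float64(0.58), 120)
(array([480.85, -26.87,  26.23]), np.float64(0.46), 120)
(array([481.99, -26.95,  25.43]), np.float64(0.21), 120)
```

View pics/w6.png

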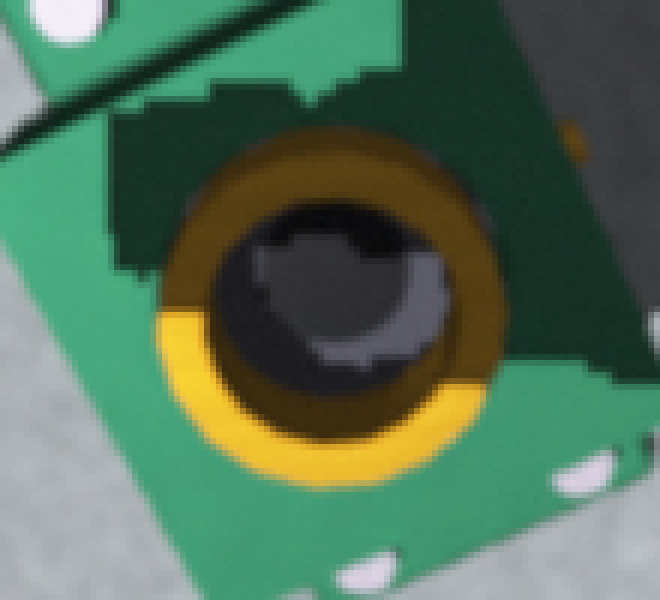

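The cup stands upright in the bore, centred at about (481,-26.8), with its ring concentric and level. Now for the drift.

```bash
python3 -m pendant '[{"linear":[0.02,-0.18,0.06],"rotation":[0,0,0],"gripper":0},{"linear":[0.05,-0.36,0.12],"rotation":[0,0,0],"gripper":0},{"linear":[0.08,-0.55,0.2],"rotation":[0,0,0],"gripper":0},{"linear":[0.102,-0.734,0.25],"rotation":[0,0,0],"gripper":0},{"linear":[0.102,-0.734,0.25],"rotation":[0,0,0],"gripper":0}]' >/dev/null;python3 -m pendant '[{"linear":[0,0,0],"rotation":[0,0,0],"gripper":0},{"linear":[0,0,0],"rotation":[0,0,0],"gripper":0}]' >/dev/null;python3 - <<'E'
from h import *
st();c,f=snap("wrist");np.save("dr.npy",f)
import pickle;pickle.dump(c,open("dr.pkl","wb"));print(proj(c,[[511,-247,126],[511,-247,38]]))
cv2.imwrite("pics/w7.png",cv2.resize(f[130:250,190:320],None,fx=5,fy=5,interpolation=0))
E
```

```text
t 10.72 pos [ 510.9 -245.9  304.6] zax [-0.001  0.001 -1.   ] yax [-0.001  1.     0.001] gap 85.6 ff 0.0 F [0.1 0.2 0.3] T [-0.01 -0.05  0.02]
[[253.42889712 188.30983092]
 [253.60316092 169.17698608]]
```

View pics/w7.png

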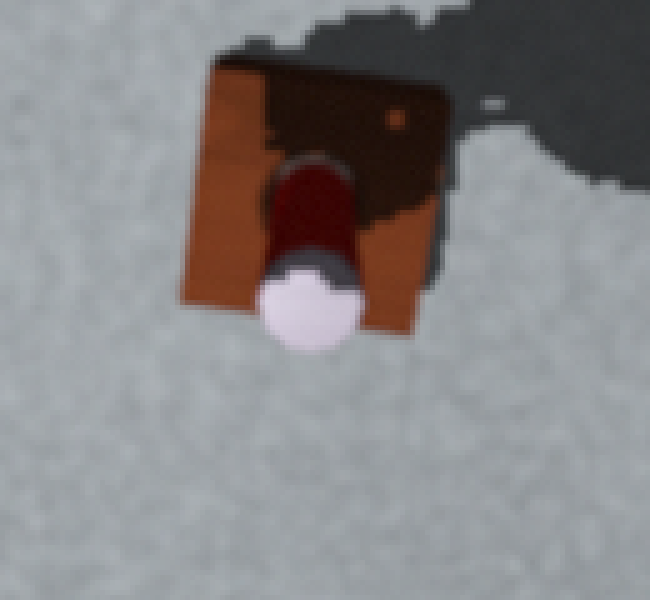

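The drift's top disc is centred at crop (310,300), i.e. full frame (251.5,189.5). The stand's top corners are at crop (215,67), (450,98), (413,333) and (182,303).

Run:
```python
from h import *
import pickle;c=pickle.load(open("dr.pkl","rb"))
t=lambda x,y:(190+x/5-.5,130+y/5-.5)
print(back(c,t(310,300),126))
e=[back(c,t(*p),38)[:2] for p in((215,67),(450,98),(413,333),(182,303))];print(e,np.mean(e,0))
```

```text
[ 512.15422813 -248.79915921  126.        ]
[array([ 478.75716278, -272.45160579]), array([ 486.17144729, -215.59844839]), array([ 545.8351856 , -223.47715487]), array([ 537.95184012, -281.98930874])] [ 512.17890895 -248.37912945]
```

```bash
python3 -m pendant '[{"linear":[0.004,-0.008,-0.18],"rotation":[0,0,0],"gripper":0},{"linear":[0.004,-0.008,-0.36],"rotation":[0,0,0],"gripper":0},{"linear":[0.004,-0.008,-0.5],"rotation":[0,0,0],"gripper":0},{"linear":[0.004,-0.008,-0.532],"rotation":[0,0,0],"gripper":0},{"linear":[0.004,-0.008,-0.532],"rotation":[0,0,0],"gripper":0}]' >/dev/null;python3 -c "from h import *;st()"; python3 -m pendant '[{"linear":[0,0,0],"rotation":[0,0,0],"gripper":0.5},{"linear":[0,0,0],"rotation":[0,0,0],"gripper":1},{"linear":[0,0,0],"rotation":[0,0,0],"gripper":1},{"linear":[0,0,0],"rotation":[0,0,0],"gripper":1},{"linear":[0,0,0],"rotation":[0,0,0],"gripper":1}]' 80 >/dev/null;python3 -c "from h import *;st()"
```

```text
t 11.40 pos [ 512.5 -249.1  146.8] zax [ 0. -0. -1.] yax [-0.001  1.    -0.   ] gap 85.3 ff 0.0 F [-0.1 -0.1  1.6] T [ 0.02 -0.02  0.01]
t 12.03 pos [ 512.4 -249.3  146.5] zax [ 0.001  0.    -1.   ] yax [-0.  1.  0.] gap 18.4 ff 77.8 F [-0.8  2.3  6.3] T [0.51 0.12 0.03]
```

```bash
python3 -m pendant '[{"linear":[0,0,0.15],"rotation":[0,0,0],"gripper":1},{"linear":[0,0,0.3],"rotation":[0,0,0],"gripper":1},{"linear":[0,0,0.3],"rotation":[0,0,0],"gripper":1}]' >/dev/null;python3 -c "from h import *;st()"; python3 -m pendant '[{"linear":[-0.03,0.18,0],"rotation":[0,0,0],"gripper":1},{"linear":[-0.06,0.36,0],"rotation":[0,0,0],"gripper":1},{"linear":[-0.09,0.54,0],"rotation":[0,0,0],"gripper":1},{"linear":[-0.105,0.669,0],"rotation":[0,0,0],"gripper":1},{"linear":[-0.105,0.669,0],"rotation":[0,0,0],"gripper":1}]' >/dev/null;python3 -m pendant '[{"linear":[0,0,-0.06],"rotation":[0,0,0],"gripper":1},{"linear":[0,0,-0.08],"rotation":[0,0,0],"gripper":1},{"linear":[0,0,-0.08],"rotation":[0,0,0],"gripper":1}]' >/dev/null;python3 -c "from h import *;st()"
```

```text
t 12.40 pos [ 513.  -249.8  239.6] zax [ 0.005 -0.003 -1.   ] yax [-0.     1.    -0.003] gap 18.1 ff 78.3 F [-0.5  0.1 -1.3] T [0.01 0.01 0.03]
t 13.40 pos [480.5 -49.3 210.7] zax [-0.002  0.    -1.   ] yax [0.001 1.    0.   ] gap 18.2 ff 78.6 F [-0.1  0.2 -1.4] T [ 0.03  0.04 -0.06]
```

```bash
python3 -m pendant '[{"linear":[0,0.002,-0.014],"rotation":[0,0,0],"gripper":1},{"linear":[0,0.002,-0.018],"rotation":[0,0,0],"gripper":1},{"linear":[0,0.002,-0.018],"rotation":[0,0,0],"gripper":1}]' >/dev/null;python3 -c "from h import *;st()"; python3 -m pendant '[{"linear":[0,0,-0.004],"rotation":[0,0,0],"gripper":1},{"linear":[0,0,-0.008],"rotation":[0,0,0],"gripper":1},{"linear":[0,0,-0.008],"rotation":[0,0,0],"gripper":1}]' >/dev/null;python3 -c "from h import *;st()"
```

```text
t 13.78 pos [480.7 -48.1 206.5] zax [ 0.  0. -1.] yax [-0.  1.  0.] gap 18.2 ff 78.6 F [-0.3  0.6 -1.3] T [-0.04  0.    0.01]
t 14.15 pos [480.8 -48.2 204.2] zax [ 0. -0. -1.] yax [-0.  1. -0.] gap 18.5 ff 78.7 F [-0.7 -1.8  1.5] T [-0.43  0.08 -0.02]
```

```bash
python3 -m pendant '[{"linear":[0,0,-0.003],"rotation":[0,0,0],"gripper":1},{"linear":[0,0,-0.006],"rotation":[0,0,0],"gripper":1},{"linear":[0,0,-0.006],"rotation":[0,0,0],"gripper":1}]' >/dev/null;python3 -c "from h import *;st()"
python3 - <<'E'
from h import *
c,f=snap("scene");print(proj(c,[481,-26.6,65])[0]);cv2.imwrite("pics/s1.png",f)
E
```

```text
t 14.53 pos [480.7 -48.1 202.3] zax [ 0. -0. -1.] yax [-0.  1. -0.] gap 18.4 ff 78.8 F [-0.3 -2.4  1.8] T [-0.59 -0.04  0.  ]
[212.25685414 183.0859607 ]
```

```bash
python3 -m pendant '[{"linear":[0,0,0.045],"rotation":[0,0,0],"gripper":1},{"linear":[0,0.147,0.045],"rotation":[0,0,0],"gripper":1},{"linear":[0,0.147,0.03],"rotation":[0,0,0],"gripper":1},{"linear":[0,0.147,0.015],"rotation":[0,0,0],"gripper":1},{"linear":[0,0.147,0.012],"rotation":[0,0,0],"gripper":1}]' >/dev/null;python3 -c "from h import *;st()"; python3 -m pendant '[{"linear":[0,0,-0.005],"rotation":[0,0,0],"gripper":1},{"linear":[0,0,-0.01],"rotation":[0,0,0],"gripper":1},{"linear":[0,0,-0.01],"rotation":[0,0,0],"gripper":1}]' >/dev/null;python3 -c "from h import *;st()"
```

```text
t 15.20 pos [480.6  -4.4 205.6] zax [-0.001  0.    -1.   ] yax [0. 1. 0.] gap 18.3 ff 78.9 F [-1.2  1.6  0.4] T [0.27 0.11 0.02]
t 15.57 pos [480.7  -4.1 202.9] zax [ 0. -0. -1.] yax [ 0.  1. -0.] gap 18.2 ff 79.0 F [-0.4  0.8  0.2] T [0.14 0.02 0.01]
```

```bash
python3 -m pendant '[{"linear":[0,0,-0.004],"rotation":[0,0,0],"gripper":1},{"linear":[0,0,-0.008],"rotation":[0,0,0],"gripper":1},{"linear":[0,0,-0.008],"rotation":[0,0,0],"gripper":1}]' >/dev/null;python3 -c "from h import *;st()"
python3 - <<'E'
from h import *
import pickle
c,f=snap("wrist");cv2.imwrite("pics/w8.png",cv2.resize(f[150:384,140:370],None,fx=3,fy=2.5,interpolation=1))
pickle.dump(c,open("w8.pkl","wb"));np.save("w8.npy",f);print(proj(c,[[481,-26.6,62],[481,-4,62]]))
E
```

```text
t 15.95 pos [480.7  -3.9 200.4] zax [-0.  0. -1.] yax [-0.  1.  0.] gap 18.2 ff 79.0 F [0.4 0.2 0.5] T [ 0.27 -0.02 -0.04]
[[226.24925662 202.09420233]
 [254.7764042  202.09372209]]
```

View pics/w8.png

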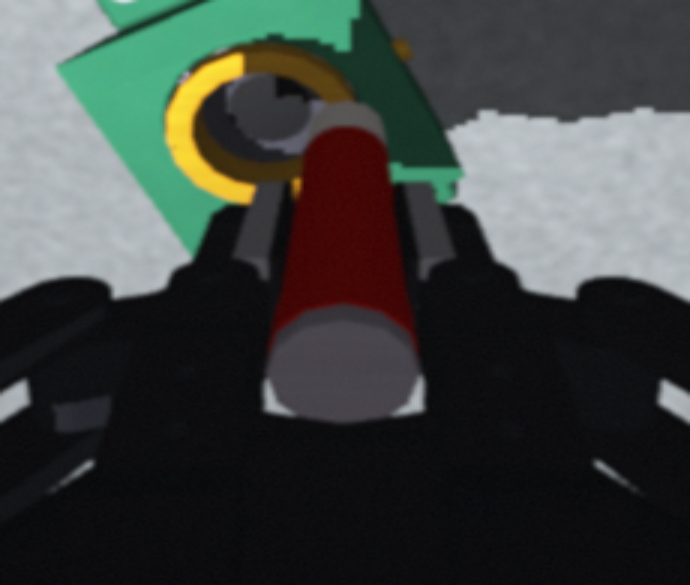

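The drift tip is on the +y side of the rim, seen at crop (345,120), and the cup looks nearly level in the bore. I'll carry on alternating, and from here check by numbers only.

```bash
python3 -m pendant '[{"linear":[0,0,0.045],"rotation":[0,0,0],"gripper":1},{"linear":[0,-0.147,0.045],"rotation":[0,0,0],"gripper":1},{"linear":[0,-0.147,0.03],"rotation":[0,0,0],"gripper":1},{"linear":[0,-0.147,0.012],"rotation":[0,0,0],"gripper":1},{"linear":[0,-0.147,0.009],"rotation":[0,0,0],"gripper":1}]' |grep force;python3 -c "from h import *;st()"; for i in 1 2; do python3 -m pendant '[{"linear":[0,0,-0.004],"rotation":[0,0,0],"gripper":1},{"linear":[0,0,-0.008],"rotation":[0,0,0],"gripper":1}]' >/dev/null;python3 -c "from h import *;st()";done
```

```text
wrist_force: [-0.5, -0.3, -0.9]
finger_force: 79.0
t 16.62 pos [480.6 -47.5 202.8] zax [-0.001  0.    -1.   ] yax [-0.001  1.     0.   ] gap 18.4 ff 79.0 F [-0.5 -0.3 -0.9] T [0.   0.01 0.  ]
t 16.88 pos [480.8 -47.8 201.1] zax [ 0. -0. -1.] yax [-0.001  1.    -0.   ] gap 17.9 ff 79.0 F [-0.7 -0.2  1.7] T [-0.12  0.14  0.04]
t 17.12 pos [480.8 -48.1 198.6] zax [ 0. -0. -1.] yax [-0.  1. -0.] gap 18.2 ff 79.1 F [-0.1 -2.3  2.3] T [-0.6   0.02 -0.02]
```

```bash
python3 -m pendant '[{"linear":[0,0,0.045],"rotation":[0,0,0],"gripper":1},{"linear":[0,0.147,0.045],"rotation":[0,0,0],"gripper":1},{"linear":[0,0.147,0.03],"rotation":[0,0,0],"gripper":1},{"linear":[0,0.147,0.013],"rotation":[0,0,0],"gripper":1},{"linear":[0,0.147,0.01],"rotation":[0,0,0],"gripper":1}]' |grep force;python3 -c "from h import *;st()"; for i in 1 2; do python3 -m pendant '[{"linear":[0,0,-0.004],"rotation":[0,0,0],"gripper":1},{"linear":[0,0,-0.008],"rotation":[0,0,0],"gripper":1}]' >/dev/null;python3 -c "from h import *;st()";done
```

```text
wrist_force: [0.4, 0.4, -1.4]
finger_force: 78.8
t 17.75 pos [480.6  -4.4 201. ] zax [-0.001 -0.    -1.   ] yax [ 0.  1. -0.] gap 18.4 ff 78.8 F [ 0.4  0.4 -1.4] T [-0.    0.02 -0.01]
t 18.00 pos [480.8  -4.2 199.2] zax [ 0.  0. -1.] yax [0. 1. 0.] gap 18.0 ff 79.0 F [-0.1  0.7  2.2] T [0.14 0.13 0.02]
t 18.25 pos [480.8  -3.9 196.7] zax [ 0.  0. -1.] yax [-0.  1.  0.] gap 18.0 ff 79.2 F [-0.9  2.6  2. ] T [0.52 0.13 0.04]
```

```bash
python3 -m pendant '[{"linear":[0,0,0.045],"rotation":[0,0,0],"gripper":1},{"linear":[0,-0.147,0.045],"rotation":[0,0,0],"gripper":1},{"linear":[0,-0.147,0.03],"rotation":[0,0,0],"gripper":1},{"linear":[0,-0.147,0.012],"rotation":[0,0,0],"gripper":1},{"linear":[0,-0.147,0.009],"rotation":[0,0,0],"gripper":1}]' |grep force;python3 -c "from h import *;st()"; for i in 1 2; do python3 -m pendant '[{"linear":[0,0,-0.004],"rotation":[0,0,0],"gripper":1},{"linear":[0,0,-0.008],"rotation":[0,0,0],"gripper":1}]' >/dev/null;python3 -c "from h import *;st()";done
```

```text
wrist_force: [1.0, 0.1, -1.2]
finger_force: 79.1
t 18.88 pos [480.6 -47.5 198.9] zax [-0.001  0.    -1.   ] yax [-0.001  1.     0.   ] gap 18.0 ff 79.1 F [ 1.   0.1 -1.2] T [-0.02 -0.   -0.02]
t 19.12 pos [480.8 -47.8 197.2] zax [ 0. -0. -1.] yax [-0.001  1.    -0.   ] gap 18.3 ff 79.1 F [-0.4 -0.3  1.5] T [-0.11  0.17  0.01]
t 19.38 pos [481.3 -48.  196.3] zax [ 0.002 -0.    -1.   ] yax [-0.  1. -0.] gap 18.2 ff 80.9 F [-4.6  1.5 23.5] T [0.24 1.03 0.02]
```

```bash
python3 -m pendant '[{"linear":[0,0,0.045],"rotation":[0,0,0],"gripper":1},{"linear":[0,0.147,0.045],"rotation":[0,0,0],"gripper":1},{"linear":[0,0.147,0.03],"rotation":[0,0,0],"gripper":1},{"linear":[0,0.147,0.013],"rotation":[0,0,0],"gripper":1},{"linear":[0,0.147,0.01],"rotation":[0,0,0],"gripper":1}]' |grep force;python3 -c "from h import *;st()"; for i in 1 2; do python3 -m pendant '[{"linear":[0,0,-0.003],"rotation":[0,0,0],"gripper":1},{"linear":[0,0,-0.005],"rotation":[0,0,0],"gripper":1},{"linear":[0,0,-0.005],"rotation":[0,0,0],"gripper":1}]' >/dev/null;python3 -c "from h import *;st()";done
```

```text
wrist_force: [-0.7, 0.8, -1.3]
finger_force: 79.2
t 20.00 pos [480.6  -4.5 197. ] zax [-0.001 -0.    -1.   ] yax [ 0.  1. -0.] gap 17.7 ff 79.2 F [-0.7  0.8 -1.3] T [-0.04  0.03 -0.01]
t 20.38 pos [480.9  -4.3 196.5] zax [ 0.001 -0.    -1.   ] yax [ 0.  1. -0.] gap 18.5 ff 79.5 F [-1.1 -2.2  4. ] T [-0.5   0.26 -0.02]
t 20.75 pos [481.2  -4.2 196.3] zax [ 0.002 -0.001 -1.   ] yax [-0.     1.    -0.001] gap 18.0 ff 80.9 F [-4.2 -1.7 17.7] T [-0.48  1.07 -0.05]
```

Both y sides bottom out at the same height. I'll check the two x sides.

```bash
python3 -m pendant '[{"linear":[0,0,0.045],"rotation":[0,0,0],"gripper":1},{"linear":[0.073,-0.073,0.045],"rotation":[0,0,0],"gripper":1},{"linear":[0.073,-0.073,0.025],"rotation":[0,0,0],"gripper":1},{"linear":[0.073,-0.073,0.006],"rotation":[0,0,0],"gripper":1},{"linear":[0.073,-0.073,0],"rotation":[0,0,0],"gripper":1}]' >/dev/null;python3 -c "from h import *;st()"; python3 -m pendant '[{"linear":[0,0,0],"rotation":[0,0,0],"gripper":1},{"linear":[0,0,0],"rotation":[0,0,0],"gripper":1}]' >/dev/null;python3 -c "from h import *;st()"
python3 -m pendant '[{"linear":[0,0,0.045],"rotation":[0,0,0],"gripper":1},{"linear":[-0.147,0,0.045],"rotation":[0,0,0],"gripper":1},{"linear":[-0.147,0,0.025],"rotation":[0,0,0],"gripper":1},{"linear":[-0.147,0,0.006],"rotation":[0,0,0],"gripper":1},{"linear":[-0.147,0,0],"rotation":[0,0,0],"gripper":1}]' >/dev/null;python3 -c "from h import *;st()"; python3 -m pendant '[{"linear":[0,0,0],"rotation":[0,0,0],"gripper":1},{"linear":[0,0,0],"rotation":[0,0,0],"gripper":1}]' >/dev/null;python3 -c "from h import *;st()"
```

```text
t 21.38 pos [502.9 -25.6 196.2] zax [ 0.002 -0.    -1.   ] yax [-0.  1. -0.] gap 18.6 ff 81.5 F [-4.6 -1.4 27. ] T [-0.21  0.95  0.01]
t 21.62 pos [502.7 -25.6 196.3] zax [ 0.002 -0.001 -1.   ] yax [-0.001  1.    -0.001] gap 18.1 ff 81.2 F [-3.5 -1.8 16.9] T [-0.31  0.84  0.05]
t 22.25 pos [459.5 -25.8 196.2] zax [ 0.002 -0.    -1.   ] yax [-0.  1. -0.] gap 17.9 ff 81.9 F [-7.   1.4 29.7] T [0.23 1.52 0.02]
t 22.50 pos [459.5 -25.7 196.3] zax [ 0.001  0.    -1.   ] yax [-0.  1.  0.] gap 18.1 ff 81.6 F [-5.3  1.2 20.5] T [0.24 1.41 0.04]
```

```bash
python3 -m pendant '[{"linear":[0,0,0.1],"rotation":[0,0,0],"gripper":1},{"linear":[0.04,-0.17,0.12],"rotation":[0,0,0],"gripper":1},{"linear":[0.09,-0.35,0.12],"rotation":[0,0,0],"gripper":1},{"linear":[0.14,-0.53,0.12],"rotation":[0,0,0],"gripper":1},{"linear":[0.176,-0.71,0.12],"rotation":[0,0,0],"gripper":1}]' >/dev/null; python3 -m pendant '[{"linear":[0,-0.035,0],"rotation":[0,0,0],"gripper":1},{"linear":[0,-0.035,0],"rotation":[0,0,0],"gripper":1},{"linear":[0,-0.035,0],"rotation":[0,0,0],"gripper":1},{"linear":[0,-0.035,0],"rotation":[0,0,0],"gripper":1}]' >/dev/null;python3 -c "from h import *;st()"
```

```text
t 23.62 pos [ 511.4 -248.3  230.7] zax [ 0. -0. -1.] yax [-0.001  1.    -0.   ] gap 18.4 ff 79.2 F [-0.3  0.2 -1.1] T [ 0.04 -0.03 -0.01]
```

```bash
python3 -m pendant '[{"linear":[0.003,-0.003,-0.1],"rotation":[0,0,0],"gripper":1},{"linear":[0.003,-0.003,-0.15],"rotation":[0,0,0],"gripper":1},{"linear":[0.003,-0.003,-0.17],"rotation":[0,0,0],"gripper":1},{"linear":[0.003,-0.003,-0.19],"rotation":[0,0,0],"gripper":1},{"linear":[0.003,-0.003,-0.21],"rotation":[0,0,0],"gripper":1}]' >/dev/null;python3 -c "from h import *;st()"; python3 -m pendant '[{"linear":[0,0,-0.03],"rotation":[0,0,0],"gripper":1},{"linear":[0,0,-0.05],"rotation":[0,0,0],"gripper":1},{"linear":[0,0,-0.063],"rotation":[0,0,0],"gripper":1},{"linear":[0,0,-0.067],"rotation":[0,0,0],"gripper":1},{"linear":[0,0,-0.067],"rotation":[0,0,0],"gripper":1}]' >/dev/null;python3 -c "from h import *;st()"
```

```text
t 24.25 pos [ 512.4 -250.3  167.8] zax [ 0.001 -0.    -1.   ] yax [-0.  1. -0.] gap 18.2 ff 79.2 F [-0.  -0.3 -1.3] T [-0.    0.06 -0.  ]
t 24.88 pos [ 512.2 -250.3  147.5] zax [ 0. -0. -1.] yax [-0.  1. -0.] gap 18.4 ff 79.2 F [ 0.3 -0.3 -1.6] T [ 0.02 -0.02  0.07]
```

```bash
python3 -m pendant '[{"linear":[0,0.003,-0.003],"rotation":[0,0,0],"gripper":1},{"linear":[0,0.003,-0.004],"rotation":[0,0,0],"gripper":1},{"linear":[0,0.003,-0.004],"rotation":[0,0,0],"gripper":0.6},{"linear":[0,0.003,-0.004],"rotation":[0,0,0],"gripper":0},{"linear":[0,0.003,-0.004],"rotation":[0,0,0],"gripper":0}]' >/dev/null;python3 -c "from h import *;st()"; python3 -m pendant '[{"linear":[0,0,0],"rotation":[0,0,0],"gripper":0},{"linear":[0,0,0.1],"rotation":[0,0,0],"gripper":0},{"linear":[0,0,0.28],"rotation":[0,0,0],"gripper":0},{"linear":[0,0,0.46],"rotation":[0,0,0],"gripper":0},{"linear":[0,0,0.54],"rotation":[0,0,0],"gripper":0}]' >/dev/null; python3 -m pendant '[{"linear":[0,0,0],"rotation":[0,0,0],"gripper":0},{"linear":[0,0,0],"rotation":[0,0,0],"gripper":0}]' >/dev/null;python3 - <<'E'
from h import *
import pickle
st();c,f=snap("wrist");g=np.load("dr.npy")
def blob(f):
    h=cv2.cvtColor(f,cv2.COLOR_BGR2HSV)
    m=cv2.inRange(f[130:250,190:320],(225,200,215),(255,255,255));M=cv2.moments(m,True);r=cv2.inRange(h,(0,180,30),(5,255,140))|cv2.inRange(h,(175,180,30),(180,255,140));N=cv2.moments(r[130:250,190:320],True)
    q=lambda M:(M["m10"]/max(M["m00"],1)+190,M["m01"]/max(M["m00"],1)+130,M["m00"]);return q(M),q(N)
print(blob(f),blob(g))
E
```

```text
t 25.50 pos [ 512.2 -249.4  146.2] zax [-0. -0. -1.] yax [-0.  1. -0.] gap 68.7 ff 0.0 F [ 0.4 -0.7  0.1] T [ 0.04 -0.02  0.01]
t 26.38 pos [ 512.  -249.3  306.9] zax [-0.001  0.001 -1.   ] yax [-0.     1.     0.001] gap 85.2 ff 0.0 F [ 0.7  0.4 -0.4] T [-0.    0.01 -0.01]
((190.0, 130.0, 0.0), (254.68482490272373, 171.03501945525292, 257.0)) ((243.0, 190.0, 1.0), (252.15849056603773, 172.20754716981133, 265.0))
```

```bash
python3 -m pendant '[{"linear":[-0.03,0.18,0],"rotation":[0,0,0],"gripper":0},{"linear":[-0.06,0.36,-0.05],"rotation":[0,0,0],"gripper":0},{"linear":[-0.09,0.54,-0.12],"rotation":[0,0,0],"gripper":0},{"linear":[-0.105,0.72,-0.2],"rotation":[0,0,0],"gripper":0},{"linear":[-0.105,0.742,-0.256],"rotation":[0,0,0],"gripper":0}]' >/dev/null; python3 -m pendant '[{"linear":[0,0,0],"rotation":[0,0,0],"gripper":0},{"linear":[0,0,0],"rotation":[0,0,0],"gripper":0},{"linear":[0,0,0],"rotation":[0,0,0],"gripper":0}]' >/dev/null;python3 - <<'E'
from h import *
st();c,f=snap("wrist");h=cv2.cvtColor(f,cv2.COLOR_BGR2HSV)
for z in(56,58,65):print(z,[radial(c,f,(481,-26.6),z,cv2.inRange(h,(10,110,v),(38,255,255))>0,15,34,True) for v in(60,80)])
# drift and bystanders in top view, before/after
c,f=snap("top");g=cv2.imread("pics/top0.png");d=cv2.absdiff(f,g).max(2);
n,l,s,ce=cv2.connectedComponentsWithStats((d>60).astype(np.uint8))
print([(s[i,:5].tolist()) for i in range(1,n) if s[i,4]>12])
print(proj(c,[[481,-26,230],[512,-248,126]]))
E
```

```text
t 27.43 pos [481.  -27.7 232. ] zax [ 0.001 -0.    -1.   ] yax [ 0.001  1.    -0.   ] gap 85.1 ff 0.0 F [ 0.3 -0.5  0.1] T [ 0.03 -0.02  0.01]
56 [(array([481.12, -26.49,  26.12]), np.float64(0.22), 120), (array([481.86, -26.62,  25.56]), np.float64(0.22), 120)]
58 [(array([480.58, -26.52,  25.91]), np.float64(0.21), 120), (array([481.3 , -26.63,  25.36]), np.float64(0.22), 120)]
65 [(array([478.61, -26.54,  25.17]), np.float64(0.23), 120), (array([479.31, -26.66,  24.63]), np.float64(0.22), 120)]
[[134, 221, 24, 22, 220], [174, 222, 188, 162, 15721], [249, 228, 7, 4, 15], [289, 264, 6, 5, 22], [272, 272, 5, 5, 20]]
[[275.61527487 255.84058566]
 [388.65054621 237.50167159]]
```

All checks agree. At z = 56 the ring fits the expected radius and centre, the drift is back in its place, and the bystanders haven't moved.

```bash
python3 -c "from bench import *;print(close_job())"
```

```text
the job is handed in; nothing more can be done
None
```

The job is handed in: the cup was started about 9 mm deep by hand, then tapped home with the drift and bottomed at the same height on all four sides; the drift is back in its stand, the bystanders show no change, and about 27 s of the 72 s were used.

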